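# Present the spout jar to the pantry scanner

### The arm

A 6-joint arm with a two-finger parallel gripper is mounted at the origin on the work surface. World frame = base frame: x ahead of the robot, y to its left, z up, the work surface at z = 0. Lengths are in m, angles in degrees, forces in N, time in s.
With the tool pointing down it reaches from about 0.375 to 0.9 m from the base axis. Payload 3.1 kg.
Tool frame: the origin (TCP) lies on the centre line of the jaws, within the pads' length; the fingertips stand 25 mm ahead of it and the grasp point (between the pads) lies 6 mm ahead of it; y points along the fingers, x is the direction in which the jaws open and shut, and the axes are right-handed (so a half turn about y gives the same grasp; the last joint's range is limited). The gripper opens to 87 mm and grips with 3 to 60 N. Pads are 19 mm wide; open, the fingers measure 117 mm over their backs; the gripper's body (75 mm by 190 mm) begins 51 mm behind the grasp point.
Start: joints at [57.095, 30.224, 82.088, -0, 67.689, -10.227], TCP at [0.241, 0.577, 0.248] pointing down, gripper open.
Joint ranges: [-176.69, 176.69], [-43.24, 126.21], [12.49, 139.97], [-82, 262], [0, 151.66], [-163.58, 163.58]. Speed limits (degrees/s): [159.86, 159.86, 180, 180, 180, 180].

### API

Orientations are given as a 3x3 rotation matrix whose columns are the frame's x, y, z axes.
In Python, from rig import * gives the robot as it stands.
- The arm moves only by the tool play_rows, never from a script. Its argument "commands" is a list of rows, each a list of 2 entries, a list of its own where there are three numbers: the shift along the world's x, y, z in m, then the turn, a rotation vector about the world's x, y, z in rad. A call has 1 to 10 rows; each row is the pose to reach, as a shift and turn from the pose commanded when the call began; what a row does not reach only later rows make up. A row lasts 1/8 s, in which the tool goes at most 62.5 mm and 10.7 degrees, less where a joint would pass 70% of its speed; a pose out of reach is approached as far as the arm can. A call with a gripper value outside its range is refused whole. "gripper" is the finger opening in m, from 0 to 0.087, set as the call begins (left out, the last holds). The fingers move at their own pace and stop on an object; the grip force is fixed at half the most. Time passes only in rows, so rows that repeat a pose let the fingers close. It gives the time, the measured TCP pose, the force and the opening at its end, in the units of the state.
- read_state(): the state, without advancing time (a new reading comes with each control period).
- capture(name): name is "side" or "top"; returns a dict with "frame" (420x560x3 uint8, red, green, blue), "depth" (420x560 float32, m along the optical axis (not along the pixel's ray), 0 where there is no reading), "mtx" (3x3 intrinsics, pixels), "dist_coeffs" ([k1, k2, p1, p2, k3] as OpenCV has them; the pictures are not rectified), "cam_to_world" (4x4, takes a point from camera to world coordinates). Camera axes: x right, y down, z forward; pixel columns grow to the right and rows downward; lengths in m; the calibration is good to about 2 mm. A picture is of the moment at which its call begins.
- hand_in(): hands the job in, once; it reports no verdict.
The state is a dict: "time_s": time; "joint_positions": joint angles; "qvel": joint speeds; "tau": joint torques, N m; "position": TCP position; "tcp_rot": TCP orientation; "force": force on the tool from outside, world axes, zero at the start; "moment": the same for the moment, N m; "opening": opening from 0.0 (shut) to 1.0 (fully open).
Only numpy, scipy, OpenCV 4.12 (cv2) and the standard library are available. Lean on these libraries where they do the work, as an engineer would, in place of code of your own. Each camera call takes 0.05 s, during which the arm holds its last target. There are 200 camera calls.

### The job

The tall spout jar on the spice carousel has to be shown to the little pantry scanner. First twist the jar in its cup until its label faces straight outward from the carousel, then turn the carousel until the jar stands in front of the scanner with its label squarely facing the scanner window, and finish gripping the carousel (by its centre knob or by one of its jars) and holding it still there: do not let go at the end. Leave the bowls, the mug and the pepper mill where they stand.

Things in the scene. Friction and masses are not known exactly. Their poses are not given: they have to be found in the camera images.
- carousel (a joint): Spice carousel: round wooden tray 260 mm across, top face 24 mm above the counter, turning both ways without stops about its upright centre axis; it stays where it is left (friction about 0.06 N m). Value in rad, growing anticlockwise seen from above; 0 (or any whole turn) when the tall jar's cup is exactly before the scanner.
- station: Fixed black base of carousel and scanner; origin on the carousel's axis at counter level, -x points to the scanner, z up. On the tray stand four jars in cups, 90 degrees apart, centres 95 mm from the axis: three short fixed ones without labels (tops at most 88 mm above the counter) and the tall spout jar.
- jar (a joint): The tall jar's turn in its cup, rad, growing anticlockwise seen from above, no stops; 0 (or any whole turn) when the label faces straight outward from the carousel. Stays where it is left (friction about 0.03 N m). It cannot be lifted out of the cup.
- knob (a point): Centre of the carousel's round dark wooden knob, 34 mm in diameter and 30 mm high, 160 mm above the counter (knob top at 175 mm), on a thin steel post fixed to the tray: turning the knob turns the carousel. Its x and y are the carousel's axis.
- cup (a point): Centre of the tall jar's cup on the tray, 95 mm from the axis, 24 mm above the counter. Axes turn with the tray: -x points straight outward from the carousel, z up.
- jar_lid (a point): Middle of the tall jar's lid, on the jar's upright axis, 115 mm above the counter. Jar: amber glass, 44 mm in diameter; metal lid: 40 mm in diameter, from 100 to 130 mm above the counter. On the lid lies a straight spout, 10 mm wide, 8 mm high, its end 34 mm from the axis on the label side. No other jar has a spout. -x points to the label side, z up.
- jar_label (a point): Middle of the outer face of the tall jar's flat raised label, 26 mm wide and 44 mm high, 25 mm from the jar's axis and 67 mm above the counter. Axes turn with the jar: the label faces along -x, z up.
- scan_spot (a point): Where the label must be: 120 mm from the carousel's axis towards the scanner, 39 mm before its window (its height does not matter). The scanner is a white box, 45 by 76 mm and 72 mm high, fixed to the base by a flat black strip, dark window towards the carousel. -x points from the carousel's axis to the scanner, z up.
- bowl_pink: Small pink bowl, 116 mm across and 65 mm high, a bystander; origin at the centre of its underside.
- bowl_yellow: Small yellow bowl, 116 mm across and 65 mm high, a bystander; origin at the centre of its underside.
- mug: White mug, 80 mm across and 90 mm high, a bystander; origin at the centre of its underside.
- mill: Dark wooden pepper mill, 56 mm across and 155 mm high, a bystander; origin at the centre of its underside.

How it is judged:
By the outcome, as a careful person would: the job done as asked, in the order asked, and still so for the second after the job is handed in, while the arm keeps its last pose, push and grip.
It also fails if it takes over 64 s, if anything falls off the work surface, if the arm or the gripper's body presses on something with over 40 N, if the wrist force passes 120 N, or if a joint passes its speed limit or range.

## Working session

There is one attempt and no reset: what is moved stays moved. The work goes in short steps, Python scripts to look and compute and a tool call to move; the robot and the scene stay as the last step left them, time stands still between calls to the robot, and variables do not carry over. Pictures are saved under pics/ and viewed, about 8 in all and at most 12, crops included, and the job is handed in when it is done.

Besides the shell and the picture viewer there is one more tool, called after "Request:" in YAML: its name, and indented under it one key for each argument. play_rows: Moves the arm, as the interface text tells. Its arguments: {"type":"object","properties":{"commands":{"type":"array"},"gripper":{"type":"number"}},"required":["commands"]}

```bash
mkdir -p pics
cat > h.py <<'E'
from rig import *
import numpy as np, cv2
def snap(n,tag):
    c=capture(n); cv2.imwrite(f'pics/{tag}.png',c['frame'][:,:,::-1]); np.savez(f'pics/{tag}.npz',**c); return c
def ray(c,uv,z):
    p=cv2.undistortPoints(np.array(uv,float).reshape(-1,1,2),c['mtx'],c['dist_coeffs']).reshape(-1,2)
    T=np.array(c['cam_to_world']); d=np.c_[p,np.ones(len(p))]@T[:3,:3].T
    o=T[:3,3]; return o+d*((z-o[2])/d[:,2])[:,None]
def cloud(c):
    H,W=c['depth'].shape; u,v=np.meshgrid(np.arange(W),np.arange(H))
    p=cv2.undistortPoints(np.stack([u,v],-1).reshape(-1,1,2).astype(float),c['mtx'],c['dist_coeffs']).reshape(H,W,2)
    P=np.dstack([p,np.ones((H,W))])*c['depth'][...,None]; T=np.array(c['cam_to_world'])
    Q=P@T[:3,:3].T+T[:3,3]; Q[c['depth']==0]=np.nan; return Q
E
python3 - <<'E'
from h import *
t=snap('top','t0');s=snap('side','s0')
cv2.imwrite('pics/both.png',np.hstack([cv2.resize(x['frame'],(0,0),fx=.714,fy=.714) for x in(t,s)])[:,:,::-1])
print(t['cam_to_world'],s['cam_to_world'],t['mtx'],read_state()['tcp_rot'])
E
```

```text
[[ 0.02988336 -0.99721199  0.06837566  0.55601703]
 [-0.99921984 -0.03157048 -0.02372791 -0.02503903]
 [ 0.02582041 -0.06761325 -0.99737744  1.23240228]
 [ 0.          0.          0.          1.        ]] [[ 0.99468395 -0.07065542  0.07491099  0.5355224 ]
 [-0.10129581 -0.54052784  0.83520585 -1.06124094]
 [-0.01852034 -0.83835402 -0.54481146  0.77820306]
 [ 0.          0.          0.          1.        ]] [[393.52025442   0.         281.87963647]
 [  0.         393.52025442 211.54570696]
 [  0.           0.           1.        ]] [[ 3.85506344e-01 -1.04787052e-03 -9.22704590e-01]
 [ 9.22703183e-01 -1.64569245e-03  3.85507624e-01]
 [-1.92245006e-03 -9.99998097e-01  3.32448588e-04]]
```

View pics/t0.png

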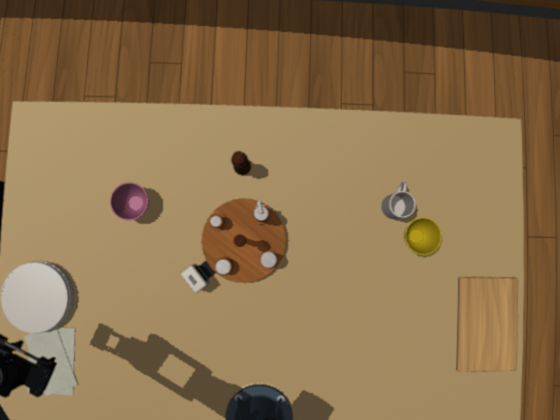

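View pics/s0.png

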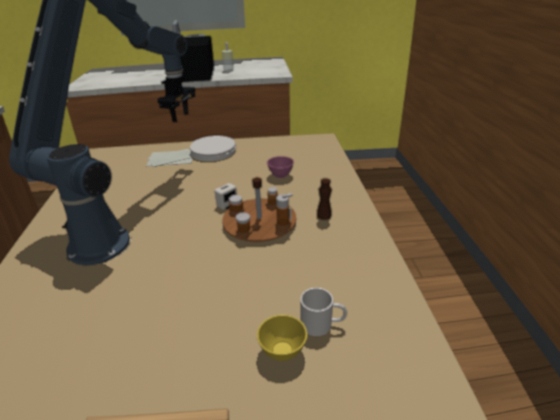

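The top view shows the carousel near (244,240), the scanner at about (195,277), and the tall jar at (261,212) with its spout pointing up the image. The side view has the tall jar at (284,205) and the mill at (325,200).

Run:
```python
from h import *
for n in('t0','s0'):
    c=dict(np.load(f'pics/{n}.npz')); Q=cloud(c)
    # rough heights
    c0=ray(c,[(244,240)] if n=='t0' else [(260,222)],0.024)[0]; print(n,c0)
    r=np.hypot(Q[...,0]-c0[0],Q[...,1]-c0[1])
    m=(r<0.17)&(Q[...,2]>0.05)
    nlab,lab,st,ce=cv2.connectedComponentsWithStats(m.astype(np.uint8))
    for i in range(1,nlab):
        q=Q[lab==i]
        if len(q)>8:
            zt=np.nanpercentile(q[:,2],95); top=q[q[:,2]>zt-.008]
            print(ce[i],len(q),'ztop',zt.round(3),top.mean(0).round(4),np.ptp(top,axis=0).round(3))
c=dict(np.load('pics/t0.npz'));f=c['frame']
cv2.imwrite('pics/a.png',cv2.resize(f[185:305,170:310],None,fx=5,fy=5,interpolation=cv2.INTER_CUBIC)[:,:,::-1])
c2=dict(np.load('pics/s0.npz'));f=c2['frame']
cv2.imwrite('pics/b.png',cv2.resize(f[160:250,200:340],None,fx=5,fy=5,interpolation=cv2.INTER_CUBIC)[:,:,::-1])
# tray ellipse
hsv=cv2.cvtColor(c['frame'],cv2.COLOR_RGB2HSV)
print(hsv[225,230],hsv[270,245],hsv[290,245],hsv[320,300])
```

```text
t0 [0.54796898 0.0594847  0.024     ]
[260.51851852 212.44444444] 216 ztop 0.138 [0.6332 0.01   0.134 ] [0.05  0.037 0.013]
[216.63380282 221.13380282] 142 ztop 0.091 [0.6012 0.1393 0.0878] [0.029 0.027 0.01 ]
[239.03149606 240.37007874] 127 ztop 0.177 [0.5477 0.063  0.1742] [0.03  0.032 0.01 ]
[267.66497462 259.33502538] 197 ztop 0.087 [ 0.4942 -0.0155  0.0832] [0.044 0.044 0.011]
[223.86086957 266.03043478] 230 ztop 0.079 [0.4692 0.1139 0.0755] [0.044 0.042 0.011]
[199.37755102 274.87755102] 98 ztop 0.073 [0.4403 0.1851 0.0698] [0.052 0.043 0.01 ]
s0 [0.55077662 0.03033569 0.024     ]
[257.00431034 191.61206897] 232 ztop 0.176 [0.5479 0.0579 0.1745] [0.03  0.032 0.011]
[279.84136546 203.57028112] 498 ztop 0.135 [0.6298 0.0064 0.1325] [0.05  0.041 0.014]
[235.09032258 200.96774194] 155 ztop 0.079 [0.4689 0.1128 0.0763] [0.042 0.045 0.01 ]
[242.45098039 220.10294118] 204 ztop 0.086 [ 0.4938 -0.0194  0.0842] [0.045 0.048 0.009]
[ 13 171  79] [ 13 173 133] [ 18 103 164] [ 19 104 162]
```

View pics/a.png

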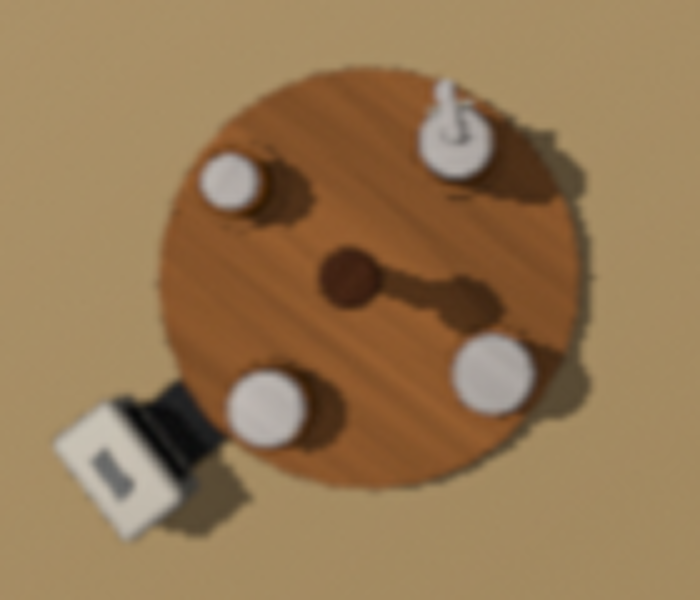

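The crop shows the lid centre at about (457,142) and the spout tip at about (444,85), pointing up and slightly left. The scanner sits at the lower left with its long side oblique.

```bash
cat > meas.py <<'E'
from h import *
def meas(c,verbose=1):
    f=c['frame']; hsv=cv2.cvtColor(f,cv2.COLOR_RGB2HSV); Q=cloud(c)
    up=8
    x0,y0,x1,y1=170,185,310,305
    def contour(mask_fn):
        big=cv2.resize(f[y0:y1,x0:x1],None,fx=up,fy=up,interpolation=cv2.INTER_CUBIC)
        h=cv2.cvtColor(big,cv2.COLOR_RGB2HSV); m=mask_fn(h).astype(np.uint8)
        return m,[k for k in cv2.findContours(m,cv2.RETR_EXTERNAL,cv2.CHAIN_APPROX_NONE)[0] if cv2.contourArea(k)>30*up*up]
    px=lambda p:(np.asarray(p,float).reshape(-1,2)+.5)/up-.5+[x0,y0]
    # tray
    m,ks=contour(lambda h:(h[...,1]>140)); k=max(ks,key=cv2.contourArea)
    w=ray(c,px(cv2.convexHull(k)),.024)[:,:2]
    A=np.c_[2*w,np.ones(len(w))]
    s=np.linalg.lstsq(A,(w**2).sum(1),rcond=None)[0]; 
    print('tray',s[:2].round(4),'R',np.sqrt(s[2]+s[:2]@s[:2]).round(4))
    m,ks=contour(lambda h:(h[...,1]<60)&(h[...,2]>110))
    out=[]
    for k in ks:
        M=cv2.moments(k);uv=px([M['m10']/M['m00'],M['m01']/M['m00']])
        out.append((uv[0].round(1),cv2.contourArea(k)/64)); 
        for z in (.072,.079,.087,.13): pass
        u,v=uv[0].round().astype(int); zz=np.nanmedian(Q[v-2:v+3,u-2:u+3,2])
        p=px(k); (cc,r)=cv2.minEnclosingCircle(ray(c,p,zz)[:,:2].astype(np.float32))
        print(uv[0].round(1),'z',zz.round(3),'cent',ray(c,uv,zz)[0].round(4),'enc',np.round(cc,4),round(r,4))
        q=ray(c,p,zz)[:,:2].astype(np.float32); rr=cv2.minAreaRect(q); print('   rect',np.round(rr[0],4),np.round(rr[1],4),round(rr[2],1))
    return
if __name__=='__main__':
    import sys
    meas(dict(np.load(f'pics/{sys.argv[1]}.npz')))
E
python3 meas.py t0
```

```text
tray [0.5475 0.061 ] R 0.1286
[192.9 278.7] z 0.072 cent [0.4305 0.2015 0.0722] enc [0.4307 0.2017] 0.0409
   rect [0.4302 0.2014] [0.0761 0.0445] 39.2
[222.8 266.3] z 0.075 cent [0.4697 0.115  0.0749] enc [0.4693 0.115 ] 0.0226
   rect [0.4699 0.1151] [0.0433 0.0438] 2.1
[268.2 259.4] z 0.082 cent [ 0.4943 -0.0167  0.0823] enc [ 0.4941 -0.0166] 0.0233
   rect [ 0.4945 -0.0169] [0.0449 0.0454] 1.7
[215.5 220.8] z 0.087 cent [0.6014 0.1398 0.0873] enc [0.6016 0.14  ] 0.0165
   rect [0.6015 0.1397] [0.0321 0.0308] 65.4
[260.4 211.7] z 0.132 cent [0.629  0.0088 0.1321] enc [0.6336 0.0093] 0.0279
   rect [0.6301 0.0121] [0.0516 0.04  ] 41.4
```

```bash
cat > spout.py <<'E'
from h import *
import sys
def spout(c,jar):
    f=c['frame']; T=np.linalg.inv(c['cam_to_world'])
    uv=cv2.projectPoints(np.array([[*jar,.13]]),cv2.Rodrigues(T[:3,:3])[0],T[:3,3],c['mtx'],c['dist_coeffs'])[0].ravel()
    u,v=uv.round().astype(int);R=25;up=8
    b=cv2.resize(f[v-R:v+R,u-R:u+R],None,fx=up,fy=up,interpolation=cv2.INTER_CUBIC)
    h=cv2.cvtColor(b,cv2.COLOR_RGB2HSV); m=((h[...,1]<75)&(h[...,2]>100)).astype(np.uint8)
    n,lab,st,ce=cv2.connectedComponentsWithStats(m)
    i=1+np.argmin([np.hypot(*(ce[k]-R*up)) if st[k,4]>1500 else 1e9 for k in range(1,n)])
    yx=np.argwhere(lab==i); p=(yx[:,::-1]+.5)/up-.5+[u-R,v-R]
    w=ray(c,p,.134)[:,:2]-jar; r=np.hypot(*w.T); s=w[(r>.0235)]; d=s.mean(0)
    print('jar uv',uv.round(1),'maxr',r.max().round(4),'n',len(s),'spout ang',np.degrees(np.arctan2(d[1],d[0])).round(1),'tips',w[r>r.max()-.002].mean(0).round(4))
    wl=ray(c,p,.13)[:,:2]; rl=np.hypot(*(wl-jar).T); print('lid cen',np.median(wl[rl<.0225],axis=0).round(4))
if __name__=='__main__':
    spout(dict(np.load(f'pics/{sys.argv[1]}.npz')),np.array([float(sys.argv[2]),float(sys.argv[3])]))
E
python3 spout.py t0 .6258 .0072; python3 spout.py s0 .6258 .0072
python3 - <<'E'
from h import *
c=dict(np.load('pics/t0.npz')); print(ray(c,[(240,157)],.155))
print(read_state()['position'],read_state()['time_s'])
E
```

```text
jar uv [261.  212.9] maxr 0.0364 n 1116 spout ang 14.9 tips [0.0342 0.0082]
lid cen [0.6265 0.0083]
jar uv [281.9 197.4] maxr 0.0566 n 3003 spout ang -26.2 tips [ 0.0136 -0.054 ]
lid cen [0.6265 0.0068]
[[0.77758361 0.06984855 0.155     ]]
[0.24059599 0.57616899 0.24667853] 0.1
```

View pics/b.png

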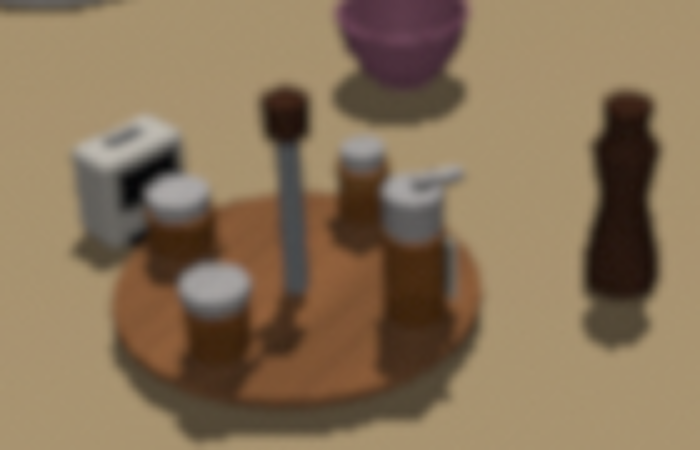

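The side crop shows the spout pointing right and slightly away from the camera, with the label's edge on the jar's right. That agrees with a spout heading of about 14°. Estimates: axis (0.5475, 0.061), cup bearing −34.5°, scanner bearing about 129.6°, jar about +48.5°. I'll move over the jar next, with the jaws at about 80°.

Request:
play_rows:
  commands:
    - [[0.015, -0.022, 0], [0, 0, 0.01]]
    - [[0.045, -0.066, 0], [0, 0, 0.03]]
    - [[0.08, -0.118, 0], [0, 0, 0.05]]
    - [[0.115, -0.17, 0], [0, 0, 0.07]]
    - [[0.15, -0.222, 0], [0, 0, 0.09]]
    - [[0.185, -0.274, 0], [0, 0, 0.11]]
    - [[0.22, -0.325, 0], [0, 0, 0.13]]
    - [[0.255, -0.377, 0], [0, 0, 0.15]]
    - [[0.285, -0.422, 0], [0, 0, 0.17]]
    - [[0.31, -0.459, 0], [0, 0, 0.19]]
  gripper: 0.087

```text
time_s: 1.35
position: [0.5518, 0.1155, 0.2472]
tcp_rot: [[0.205, -0.0, -0.979], [0.979, -0.0, 0.205], [-0.0, -1.0, 0.0]]
force: [0.2, 0.5, -0.6]
opening: 1.0
```

Request:
play_rows:
  commands:
    - [[0.02, -0.03, 0], [0, 0, 0.01]]
    - [[0.04, -0.06, 0], [0, 0, 0.02]]
    - [[0.06, -0.09, 0], [0, 0, 0.03]]
    - [[0.07, -0.104, 0], [0, 0, 0.04]]
    - [[0.075, -0.1105, 0], [0, 0, 0.04]]
    - [[0.075, -0.1105, 0], [0, 0, 0.04]]
    - [[0.075, -0.1105, 0], [0, 0, 0.04]]

```text
time_s: 2.22
position: [0.6252, 0.0083, 0.2475]
tcp_rot: [[0.164, -0.001, -0.986], [0.986, 0.0, 0.164], [0.0, -1.0, 0.001]]
force: [-0.4, -0.4, -0.5]
opening: 1.002
```

Request:
play_rows:
  commands:
    - [[0.0005, -0.0005, -0.02], [0, 0, 0]]
    - [[0.0005, -0.0005, -0.045], [0, 0, 0]]
    - [[0.0005, -0.0005, -0.07], [0, 0, 0]]
    - [[0.0005, -0.0005, -0.09], [0, 0, 0]]
    - [[0.0005, -0.0005, -0.105], [0, 0, 0]]
    - [[0.0005, -0.0005, -0.115], [0, 0, 0]]
    - [[0.0005, -0.0005, -0.118], [0, 0, 0]]
    - [[0.0005, -0.0005, -0.118], [0, 0, 0]]

```text
time_s: 3.22
position: [0.6267, 0.0067, 0.1299]
tcp_rot: [[0.165, 0.001, -0.986], [0.986, -0.0, 0.165], [-0.0, -1.0, -0.001]]
force: [1.0, 0.0, 0.4]
opening: 1.002
```

Run:
```python
from h import *
s=snap('side','s1'); cv2.imwrite('pics/c.png',cv2.resize(s['frame'][110:260,190:350],None,fx=4,fy=4,interpolation=cv2.INTER_CUBIC)[:,:,::-1])
```

```text
(no output)
```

View pics/c.png

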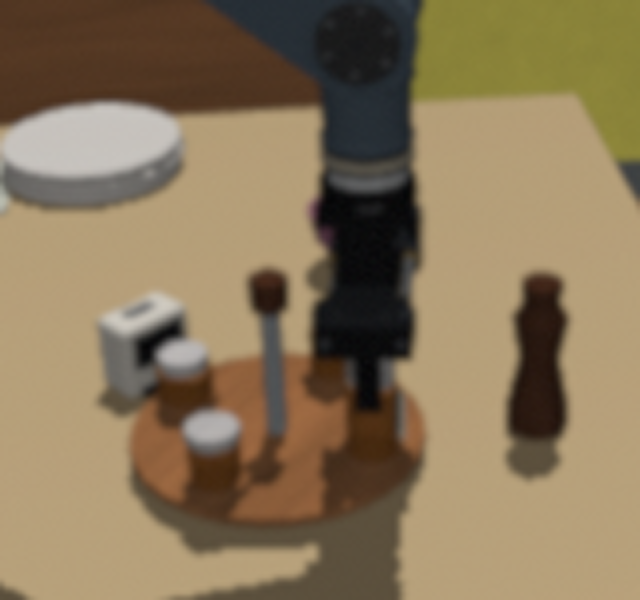

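The gripper straddles the tall jar's lid and is clear of the knob. I'll close it now.

Request:
play_rows:
  commands:
    - [[0, 0, 0], [0, 0, 0]]
    - [[0, 0, 0], [0, 0, 0]]
    - [[0, 0, 0], [0, 0, 0]]
    - [[0, 0, 0], [0, 0, 0]]
    - [[0, 0, 0], [0, 0, 0]]
    - [[0, 0, 0], [0, 0, 0]]
  gripper: 0.02

```text
time_s: 4.03
position: [0.6261, 0.0069, 0.1295]
tcp_rot: [[0.165, -0.001, -0.986], [0.986, 0.0, 0.165], [0.0, -1.0, 0.001]]
force: [-0.6, 0.3, 0.2]
opening: 0.452
```

The opening is 39 mm, which matches the lid, and the force is tiny. I'll twist by −0.846 rad.

Request:
play_rows:
  commands:
    - [[0, 0, 0], [0, 0, -0.05]]
    - [[0, 0, 0], [0, 0, -0.15]]
    - [[0, 0, 0], [0, 0, -0.26]]
    - [[0, 0, 0], [0, 0, -0.37]]
    - [[0, 0, 0], [0, 0, -0.48]]
    - [[0, 0, 0], [0, 0, -0.59]]
    - [[0, 0, 0], [0, 0, -0.7]]
    - [[0, 0, 0], [0, 0, -0.79]]
    - [[0, 0, 0], [0, 0, -0.846]]
    - [[0, 0, 0], [0, 0, -0.846]]

```text
time_s: 5.28
position: [0.6261, 0.0067, 0.1295]
tcp_rot: [[0.848, -0.001, -0.531], [0.531, 0.0, 0.848], [-0.001, -1.0, 0.001]]
force: [-1.0, -0.2, 0.7]
opening: 0.451
```

Request:
play_rows:
  commands:
    - [[0, 0, 0], [0, 0, 0]]
    - [[0, 0, 0], [0, 0, 0]]

```text
time_s: 5.52
position: [0.6261, 0.0068, 0.1295]
tcp_rot: [[0.847, -0.001, -0.531], [0.531, 0.0, 0.847], [-0.001, -1.0, 0.001]]
force: [-2.3, 0.1, 1.0]
opening: 0.451
```

Request:
play_rows:
  commands:
    - [[0, 0, 0], [0, 0, 0]]
    - [[0, 0, 0], [0, 0, 0]]
    - [[0, 0, 0], [0, 0, 0]]
    - [[0, 0, 0], [0, 0, 0]]
    - [[0, 0, 0.03], [0, 0, 0]]
    - [[0, 0, 0.07], [0, 0, 0]]
    - [[0, 0, 0.11], [0, 0, 0]]
    - [[0, 0, 0.125], [0, 0, 0]]
  gripper: 0.087

```text
time_s: 6.52
position: [0.6277, 0.0065, 0.2573]
tcp_rot: [[0.848, 0.005, -0.53], [0.53, -0.001, 0.848], [0.004, -1.0, -0.003]]
force: [0.3, -0.3, 0.2]
opening: 0.999
```

Request:
play_rows:
  commands:
    - [[0, 0.03, 0], [0, 0, 0]]
    - [[0, 0.08, 0], [0, 0, 0]]
    - [[0, 0.13, 0], [0, 0, 0]]
    - [[0, 0.18, 0], [0, 0, 0]]
    - [[0, 0.22, 0], [0, 0, 0]]
    - [[0, 0.24, 0], [0, 0, 0]]
    - [[0, 0.24, 0], [0, 0, 0]]

```text
time_s: 7.4
position: [0.6259, 0.2473, 0.2536]
tcp_rot: [[0.847, -0.001, -0.532], [0.532, -0.001, 0.847], [-0.002, -1.0, -0.0]]
force: [0.5, -0.2, 0.2]
opening: 1.0
```

```bash
python3 - <<'E'
from h import *
t=snap('top','t1');s=snap('side','s1b')
a=cv2.resize(t['frame'][185:305,170:310],None,fx=4,fy=4,interpolation=cv2.INTER_CUBIC)
cv2.imwrite('pics/d.png',a[:,:,::-1])
E
python3 meas.py t1; python3 spout.py t1 .6258 .0072
```

```text
tray [0.5477 0.0615] R 0.1284
[193.1 278.7] z 0.072 cent [0.4305 0.201  0.072 ] enc [0.4307 0.201 ] 0.0413
   rect [0.4303 0.2009] [0.0768 0.0457] 38.7
[222.6 266.2] z 0.076 cent [0.4702 0.1156 0.076 ] enc [0.47   0.1157] 0.0228
   rect [0.4701 0.116 ] [0.0429 0.0445] 1.8
[265.1 260.6] z 0.084 cent [ 0.4905 -0.0079  0.0843] enc [ 0.4923 -0.013 ] 0.0227
   rect [ 0.4904 -0.007 ] [0.0451 0.0268] 17.3
[261.9 211.8] z 0.135 cent [0.6288 0.0045 0.1354] enc [0.6318 0.0028] 0.0267
   rect [0.632  0.0056] [0.0392 0.0466] 85.6
jar uv [261.  212.9] maxr 0.0349 n 1061 spout ang -35.6 tips [ 0.027  -0.0201]
lid cen [0.6265 0.006 ]
```

View pics/d.png

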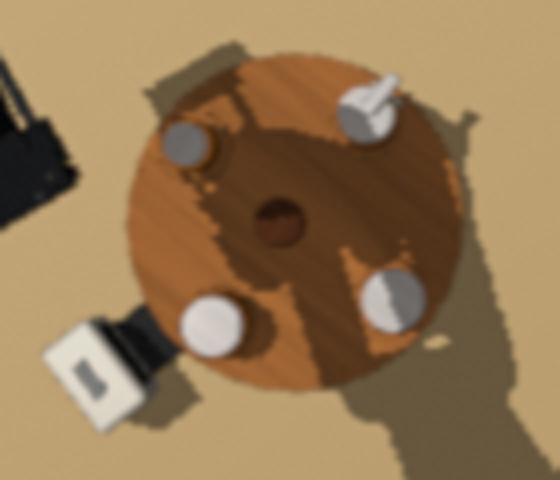

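The tray has not moved, and the spout now reads about −35.6° by image and −34° by gripper yaw, against an outward bearing of about −34.7°. The carousel needs about +164.3°, so I'll go to the knob with the jaws wound to −78°.

Request:
play_rows:
  commands:
    - [[-0.004, -0.01, 0], [0, 0, -0.1]]
    - [[-0.012, -0.03, 0], [0, 0, -0.26]]
    - [[-0.022, -0.052, 0], [0, 0, -0.43]]
    - [[-0.032, -0.075, 0], [0, 0, -0.6]]
    - [[-0.042, -0.099, 0], [0, 0, -0.77]]
    - [[-0.052, -0.122, 0], [0, 0, -0.94]]
    - [[-0.06, -0.142, 0], [0, 0, -1.11]]
    - [[-0.068, -0.16, 0], [0, 0, -1.28]]
    - [[-0.074, -0.174, 0], [0, 0, -1.45]]
    - [[-0.079, -0.186, 0], [0, 0, -1.6]]

```text
time_s: 8.75
position: [0.5469, 0.058, 0.2547]
tcp_rot: [[0.498, -0.0, 0.867], [-0.867, -0.001, 0.498], [0.0, -1.0, -0.0]]
force: [0.1, -0.4, 0.7]
opening: 0.996
```

Request:
play_rows:
  commands:
    - [[0, 0, 0], [0, 0, -0.17]]
    - [[0, 0, 0], [0, 0, -0.3]]
    - [[0, 0, 0], [0, 0, -0.32]]
    - [[0, 0, 0], [0, 0, -0.32]]
    - [[0, 0, 0], [0, 0, -0.32]]

```text
time_s: 9.38
position: [0.5474, 0.0603, 0.2546]
tcp_rot: [[0.209, -0.0, 0.978], [-0.978, -0.0, 0.209], [0.0, -1.0, -0.0]]
force: [-0.1, -0.1, -0.1]
opening: 1.002
```

Now down to TCP z of about 0.168 and close.

Request:
play_rows:
  commands:
    - [[0, 0.0005, -0.02], [0, 0, 0]]
    - [[0, 0.0005, -0.045], [0, 0, 0]]
    - [[0, 0.0005, -0.068], [0, 0, 0]]
    - [[0, 0.0005, -0.082], [0, 0, 0]]
    - [[0, 0.0005, -0.087], [0, 0, 0]]
    - [[0, 0.0005, -0.087], [0, 0, 0]]
    - [[0, 0.0005, -0.087], [0, 0, 0]]

```text
time_s: 10.25
position: [0.548, 0.0612, 0.1683]
tcp_rot: [[0.208, 0.002, 0.978], [-0.978, -0.0, 0.208], [0.001, -1.0, 0.002]]
force: [0.1, 1.2, 0.5]
opening: 0.997
```

Request:
play_rows:
  commands:
    - [[0, 0, 0], [0, 0, 0]]
    - [[0, 0, 0], [0, 0, 0]]
    - [[0, 0, 0], [0, 0, 0]]
    - [[0, 0, 0], [0, 0, 0]]
    - [[0, 0, 0], [0, 0, 0]]
    - [[0, 0, 0], [0, 0, 0]]
    - [[0, 0, 0], [0, 0, 0]]
  gripper: 0.01

```text
time_s: 11.12
position: [0.547, 0.0629, 0.1675]
tcp_rot: [[0.207, -0.001, 0.978], [-0.978, 0.004, 0.207], [-0.004, -1.0, -0.0]]
force: [0.1, 6.3, 0.8]
opening: 0.383
```

The opening is 33 mm, matching the knob. The 6 N side force suggests the axis lies about 2 mm further in y, so I'll relieve that and turn.

Request:
play_rows:
  commands:
    - [[0, 0.002, 0], [0, 0, 0.04]]
    - [[0, 0.002, 0], [0, 0, 0.13]]
    - [[0, 0.002, 0], [0, 0, 0.26]]
    - [[0, 0.002, 0], [0, 0, 0.41]]
    - [[0, 0.002, 0], [0, 0, 0.56]]
    - [[0, 0.002, 0], [0, 0, 0.71]]
    - [[0, 0.002, 0], [0, 0, 0.86]]
    - [[0, 0.002, 0], [0, 0, 1.01]]
    - [[0, 0.002, 0], [0, 0, 1.16]]
    - [[0, 0.002, 0], [0, 0, 1.31]]

```text
time_s: 12.38
position: [0.5471, 0.0629, 0.1674]
tcp_rot: [[0.999, -0.001, 0.045], [-0.045, -0.0, 0.999], [-0.001, -1.0, -0.0]]
force: [-1.2, 0.8, 0.0]
opening: 0.387
```

Request:
play_rows:
  commands:
    - [[0, 0, 0], [0, 0, 0.15]]
    - [[0, 0, 0], [0, 0, 0.3]]
    - [[0, 0, 0], [0, 0, 0.45]]
    - [[0, 0, 0], [0, 0, 0.6]]
    - [[0, 0, 0], [0, 0, 0.75]]
    - [[0, 0, 0], [0, 0, 0.9]]
    - [[0, 0, 0], [0, 0, 1.05]]
    - [[0, 0, 0], [0, 0, 1.2]]
    - [[0, 0, 0], [0, 0, 1.33]]
    - [[0, 0, 0], [0, 0, 1.42]]

```text
time_s: 13.62
position: [0.5472, 0.0631, 0.1674]
tcp_rot: [[0.196, -0.001, -0.981], [0.981, -0.0, 0.196], [-0.001, -1.0, 0.001]]
force: [-1.0, 0.6, 0.7]
opening: 0.38
```

Request:
play_rows:
  commands:
    - [[0, 0, 0], [0, 0, 0.07]]
    - [[0, 0, 0], [0, 0, 0.12]]
    - [[0, 0, 0], [0, 0, 0.138]]
    - [[0, 0, 0], [0, 0, 0.138]]
    - [[0, 0, 0], [0, 0, 0.138]]

```text
time_s: 14.25
position: [0.5472, 0.0631, 0.1675]
tcp_rot: [[0.064, -0.0, -0.998], [0.998, -0.0, 0.064], [-0.0, -1.0, 0.0]]
force: [-0.6, 0.6, 0.0]
opening: 0.381
```

```bash
python3 - <<'E'
from h import *
t=snap('top','t2');s=snap('side','s2')
f=lambda c,a,b,d,e:cv2.resize(c['frame'][a:b,d:e],(480,412),interpolation=cv2.INTER_CUBIC)
a=cv2.resize(t['frame'][185:305,160:310],(500,400),interpolation=cv2.INTER_CUBIC)
b=cv2.resize(s['frame'][150:250,200:275],(300,400),interpolation=cv2.INTER_CUBIC)
cv2.imwrite('pics/e.png',np.hstack([a,b])[:,:,::-1])
E
python3 meas.py t2; python3 spout.py t2 .487 .134
```

```text
tray [0.5478 0.061 ] R 0.1281
[183.4 275.1] z 0.071 cent [0.44   0.2301 0.0711] enc [0.4138 0.2283] 0.0606
   rect [0.4152 0.2363] [0.0167 0.121 ] 80.1
[261.8 266. ] z 0.088 cent [0.4749 0.0011 0.0878] enc [0.4746 0.0012] 0.0163
   rect [0.4749 0.0011] [0.0315 0.0311] 75.8
[212.3 263.2] z 0.136 cent [0.482  0.137  0.1364] enc [0.4783 0.1372] 0.0267
   rect [0.4796 0.1369] [0.0454 0.0337] 85.7
[267.6 220.3] z 0.076 cent [ 0.6081 -0.0115  0.0756] enc [ 0.608  -0.0112] 0.0227
   rect [ 0.6082 -0.0116] [0.0442 0.0431] 46.8
[222.  214.3] z 0.083 cent [0.6213 0.1223 0.083 ] enc [0.6199 0.122 ] 0.0239
   rect [0.6221 0.1223] [0.0458 0.0426] 85.8
jar uv [213.8 261.3] maxr 0.035 n 901 spout ang 126.4 tips [-0.0214  0.0261]
lid cen [0.4831 0.1361]
```

View pics/e.png

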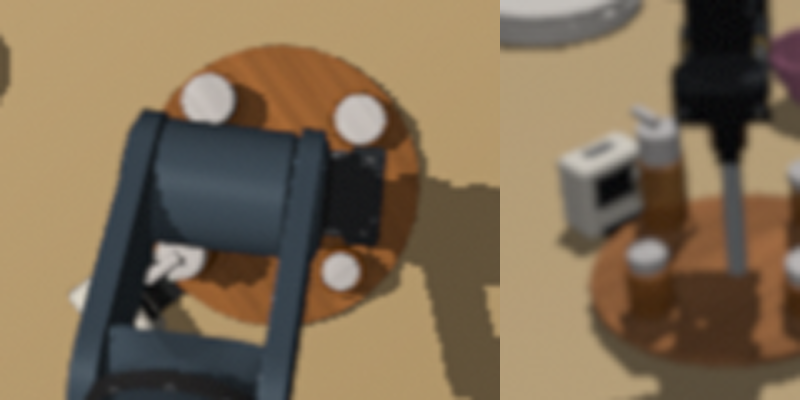

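The top view shows the tall jar before the scanner with its spout pointing at it. The three short jars put the cup at 129.5–129.8°, against a scanner bearing of about 129.5°, and the spout tip gives 129.4°. I'll cross-check the spout in the side view, where the tip is near (633,107) in the crop, before handing in.

Run:
```python
from h import *
c=dict(np.load('pics/s2.npz'))
j=np.array([.487,.1343])
T=np.linalg.inv(c['cam_to_world'])
for a in (120,125,130,135,140):
    d=np.radians(a); P=np.array([[j[0]+.034*np.cos(d),j[1]+.034*np.sin(d),.138],[*j,.138]])
    uv=cv2.projectPoints(P,cv2.Rodrigues(T[:3,:3])[0],T[:3,3],c['mtx'],c['dist_coeffs'])[0].reshape(-1,2)
    print(a,((uv-[200,150])*4+[500,0]).round(0).tolist())
s=read_state(); print(s['time_s'],s['qvel'],s['force'],s['opening'])
```

```text
120 [[635.0, 103.0], [654.0, 117.0]]
125 [[632.0, 104.0], [654.0, 117.0]]
130 [[629.0, 105.0], [654.0, 117.0]]
135 [[626.0, 106.0], [654.0, 117.0]]
140 [[624.0, 108.0], [654.0, 117.0]]
14.35 [-0.03651487 -0.09185642 -0.05295202  0.07119075  0.00378035  0.0426428 ] [-0.5612986  -0.38945344 -0.8190761 ] 0.38415353477079744
```

```bash
python3 -c "
from rig import *
print(hand_in())"
```

```text
the job is handed in; nothing more can be done
None
```

I twisted the tall jar by its lid −48.5° until its label faced outward. Then I gripped the knob, turned the carousel +164° and handed the job in at about 14.4 s, still holding the knob.

**Carousel:** The three short jars put the tall jar's cup at 129.5–129.8°. The scanner's bearing is about 129.5°, with its own estimates running from 128.7° to 130°.

**Label:** The spout's tip reads about 129.4° in the top view.
- **Disagreement:** The mean over all visible spout pixels gave 126.4°, but the arm hides part of the spout there, so I did not rely on it.
- **After the twist:** The image estimates were −35.6° and −36.7° against a target of about −34.7°. The gripper's own rotation implied about −34°. So the jar's angle is known only to about 2°.
- **Side view:** It agrees with the spout's direction, but only to about ±5°.

**Grip and forces:** The gripper opening was 33 mm on the 34 mm knob. The highest force in the move reports was 6 N. I kept the arm clear of the bowls, mug and mill, but did not measure their positions again at the end.

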